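# Turn the status tags on the glaze rack

### The arm

A 7-joint arm with a two-finger parallel gripper is mounted at the origin on the work surface; the furniture and walls round the work are solid. World frame = base frame: x ahead of the robot, y to its left, z up, the work surface at z = 0. Lengths are in mm, angles in rad, forces in N, time in s.
With the tool pointing down it reaches from about 400 to 850 mm from the base axis. Payload 10.4 kg.
Tool frame: the origin (TCP) lies midway between the tips of the shut fingers; the grasp point (between the pads) lies 19 mm behind it; z points along the fingers, y is the line along which they close (so a half turn about z gives the same grasp; the last joint's range is limited). The gripper opens to 87 mm and grips with 3 to 60 N. Pads are 19 mm wide; open, the fingers measure 117 mm over their backs; the gripper's body (75 mm by 190 mm) begins 51 mm behind the grasp point.
Start: joints at [1.234, 0.332, -0.065, 1.46, 0.022, 1.35, -0.088], TCP at [192.944, -594.495, 222.576] pointing down, gripper open.
Joint ranges: [-2.6, 2.6], [-0.5, 2.12], [-1.47, 1.34], [0.16, 2.42], [-1.27, 4.41], [0.06, 2.06], [-2.6, 2.6]. Speed limits (rad/s): [2.22, 2.22, 2.79, 2.79, 3.14, 3.14, 3.14].

### API

Orientations are given as a unit quaternion [w, x, y, z].
In Python, from bench import ctrl gives the robot as it stands.
- The arm moves only by the tool servo_tool, never from a script. Its argument "commands" is a list of rows, each a list of 2 entries, a list of its own where there are three numbers: the shift along the tool's x, y, z each as a share of 0.04 m, from -1 to 1, then the turn, a rotation vector about the tool's x, y, z each as a share of 30 degrees, from -1 to 1. A call has 1 to 5 rows; each row shifts and turns the commanded pose from where the row before left it, along the tool's axes as they then stand; what a row does not reach is not made up. A row lasts 1/12 s, in which the tool goes at most 41.7 mm and 7.16 degrees, less where a joint would pass 70% of its speed; a pose out of reach is approached as far as the arm can. A call with a number of a shift or a turn outside -1 to 1 is refused whole. A call with a gripper value outside its range is refused whole. "fingers" is the opening, from -1 (shut) to 1 (fully open), set as the call begins (left out, the last holds). The fingers move at their own pace and stop on an object; "force" is the grip in N (left out, the last holds). Time passes only in rows, so rows that do not move let the fingers close. It gives the time, the measured TCP pose, the force, the opening and the grip force at its end, in the units of the state.
- ctrl.sense(): the state, without advancing time (a new reading comes with each control period).
- ctrl.camera(name): name is "side" or "top" or "wrist"; returns the picture (384x512x3 uint8, red, green, blue); there is no depth.
- ctrl.get_calibration(name): a dict with "fov_y" (degrees; the focal length in pixels is half the picture's height over the tangent of half this angle, whatever the lens; pixels are square), "cx", "cy" (the principal point, pixels), "k1" (the pictures are not rectified: a ray, as slopes to the right and down, at radius r is drawn at 1 + k1 r^2 times it, then the intrinsics apply), "world_from_camera" (4x4, takes a point from camera to world coordinates). Camera axes: x right, y down, z forward; pixel columns grow to the right and rows downward; lengths in mm; the calibration is good to about 2 mm. A picture is of the moment at which its call begins: read the wrist's pose just before it. get_calibration takes no time and is no camera call; for the wrist camera it gives the pose at the moment of the call.
- ctrl.job_done(): hands the job in; it is judged then, once.
The state is a dict: "t": time; "joint_pos": joint angles; "joint_velocities": joint speeds; "joint_torque": joint torques, N m; "tool_pos": TCP position; "ee_rot": TCP orientation; "ft_force": force on the tool from outside, world axes, zero at the start; "torque": the same for the moment, N m; "opening": finger opening in mm; "grip_force": force on a finger pad.
Only numpy, scipy, OpenCV 4.12 (cv2) and the standard library are available. Lean on these libraries where they do the work, as an engineer would, in place of code of your own. Each camera call takes 0.05 s, during which the arm holds its last target. There are 200 camera calls.

### The job

Bring the status tags on the glaze rack up to date: with a fingertip, push over every tag that is wrong, fully home against its stop, so that each bin with a jar in it has the tag behind it turned to the right, showing the round disc to the front, and each empty bin has its tag turned to the left, showing the straight bar. Do not pick anything up, and leave the jars and the things standing round the rack where they are.

Things in the scene. Friction and masses are not known exactly. Their poses are not given: they have to be found in the camera images.
- rack: fixed plywood stock rack: base board 150 x 410 mm, 12 mm thick, with an upright back rail 30 mm thick, its top 92 mm above the table. Origin on the table under the middle of the rail; x from the front (bins) through the rail, y along the rail to the left, z up. Three bays 130 mm apart along y, each with a bin before the rail and its tag on the rail right behind
- bin_1_mid (a point): open wooden stock bin, 92 x 100 mm and 40 mm high, fixed on the rack; point at its centre, 20 mm above its underside. It stands in any of the three bays, 70 mm in front of the pin of the tag that belongs to it. A bin is full when a glaze jar stands in it, empty when there is none
- bin_2_mid (a point): open wooden stock bin, 92 x 100 mm and 40 mm high, fixed on the rack; point at its centre, 20 mm above its underside. It stands in any of the three bays, 70 mm in front of the pin of the tag that belongs to it. A bin is full when a glaze jar stands in it, empty when there is none
- bin_3_mid (a point): open wooden stock bin, 92 x 100 mm and 40 mm high, fixed on the rack; point at its centre, 20 mm above its underside. It stands in any of the three bays, 70 mm in front of the pin of the tag that belongs to it. A bin is full when a glaze jar stands in it, empty when there is none
- tag_a (a joint): swing of the tag on pin_a (rad). 0 (stop): leaf points to rack +y (left), bar face to the front; grows as the leaf swings round the front (rack -x) of the pin, like a page; 3.14 (stop): leaf points to rack -y (right), disc face to the front. It cannot swing behind the pin; light friction (0.5 N at the leaf) holds it where it is left. Starts up to 0.2 off a stop
- pin_a (a point): fixed upright hinge pin of this tag, on top of the rail; point on its axis at half the height of the leaf; axes as the rack's. The pin ends 40 mm above this point. Two stop pegs, 6 mm thick, stand behind the closed leaf, 30 mm left and right of the pin, and end 24 mm below this point; the rail's top is 42 mm below it
- edge_a (a point): middle of the free edge of this tag's leaf; moves with it. The leaf is an upright wooden plate that reaches 58 mm from the pin's axis, 60 mm high (30 mm above and below this point), 6 mm thick, 11 mm over its raised dark marks: a disc 32 mm across on one face, a bar 38 x 10 mm along the leaf on the other
- tag_b (a joint): swing of the tag on pin_b (rad). 0 (stop): leaf points to rack +y (left), bar face to the front; grows as the leaf swings round the front (rack -x) of the pin, like a page; 3.14 (stop): leaf points to rack -y (right), disc face to the front. It cannot swing behind the pin; light friction (0.5 N at the leaf) holds it where it is left. Starts up to 0.2 off a stop
- pin_b (a point): fixed upright hinge pin of this tag, on top of the rail; point on its axis at half the height of the leaf; axes as the rack's. The pin ends 40 mm above this point. Two stop pegs, 6 mm thick, stand behind the closed leaf, 30 mm left and right of the pin, and end 24 mm below this point; the rail's top is 42 mm below it
- edge_b (a point): middle of the free edge of this tag's leaf; moves with it. The leaf is an upright wooden plate that reaches 58 mm from the pin's axis, 60 mm high (30 mm above and below this point), 6 mm thick, 11 mm over its raised dark marks: a disc 32 mm across on one face, a bar 38 x 10 mm along the leaf on the other
- tag_c (a joint): swing of the tag on pin_c (rad). 0 (stop): leaf points to rack +y (left), bar face to the front; grows as the leaf swings round the front (rack -x) of the pin, like a page; 3.14 (stop): leaf points to rack -y (right), disc face to the front. It cannot swing behind the pin; light friction (0.5 N at the leaf) holds it where it is left. Starts up to 0.2 off a stop
- pin_c (a point): fixed upright hinge pin of this tag, on top of the rail; point on its axis at half the height of the leaf; axes as the rack's. The pin ends 40 mm above this point. Two stop pegs, 6 mm thick, stand behind the closed leaf, 30 mm left and right of the pin, and end 24 mm below this point; the rail's top is 42 mm below it
- edge_c (a point): middle of the free edge of this tag's leaf; moves with it. The leaf is an upright wooden plate that reaches 58 mm from the pin's axis, 60 mm high (30 mm above and below this point), 6 mm thick, 11 mm over its raised dark marks: a disc 32 mm across on one face, a bar 38 x 10 mm along the leaf on the other
- stock_1_mid (a point): screw-top glaze jar, 62 mm across, 73 mm high, loose, standing in a bin; point at its centre half-way up. Not to be disturbed
- stock_2_mid (a point): screw-top glaze jar, 62 mm across, 73 mm high, loose, standing in a bin; point at its centre half-way up. Not to be disturbed
- glass_mid (a point): bystander: clear short drinking glass, 75 mm across, 77 mm high, loose on the table; point at its centre half-way up
- beaker_mid (a point): bystander: leather-hard grey clay beaker, 76 mm across, 84 mm high, loose on the table; point at its centre half-way up
- clay_lump_mid (a point): bystander: flattened clay ball, 39 mm across, 19 mm high, loose on the table; point at its centre half-way up
Not all that is in view belongs to the job. What is shaped like the part that bears stock_2_mid but blue, orange or purple is not meant.

How it is judged:
By the outcome, as a careful person would: the job done as asked, in the order asked, and still so for the second after the job is handed in, with the robot touching nothing.
It also fails if it takes over 64 s, if anything falls off the work surface, if the arm or the gripper's body presses on something with over 40 N, if the wrist force passes 120 N, or if a joint passes its speed limit or range.

## Working session

There is one attempt and no reset: what is moved stays moved. The work goes in short steps, Python scripts to look and compute and a tool call to move; the robot and the scene stay as the last step left them, time stands still between calls to the robot, and variables do not carry over. Pictures are saved under pics/ and viewed, at most 10 in all, crops included, and the job is handed in when it is done.

Besides the shell and the picture viewer there is one more tool, called after "Call:" as name(argument=value, ...) on one line, values as JSON. servo_tool: Moves the arm, as the interface text tells. Shift numbers are shares of 0.04 m and turn numbers shares of 30 degrees, none past 1 either way. Its arguments: {"type":"object","properties":{"commands":{"type":"array","items":{"type":"array"}},"fingers":{"type":"number"},"force":{"type":"number"}},"required":["commands"]}

```bash
mkdir -p pics; ls; python3 - <<'E'
from bench import ctrl
import cv2,numpy as np
for n in("side","top"):
    cv2.imwrite(f"pics/{n}0.png",cv2.resize(ctrl.camera(n)[:,:,::-1],(800,600),interpolation=cv2.INTER_CUBIC))
    c=ctrl.get_calibration(n);print(n,c)
s=ctrl.sense();print(s["t"],s["tool_pos"],s["ee_rot"],s["opening"],s["ft_force"])
E
```

```text
pics
side {'fov_y': 45.26318775811719, 'cx': 255.7202716066893, 'cy': 195.79307416897504, 'k1': 0.04906118182644, 'world_from_camera': array([[ 9.92373177e-01, -4.50969916e-02,  1.14724620e-01,
         4.03396121e+02],
       [-1.22801811e-01, -4.42701967e-01,  8.88219952e-01,
        -1.11449152e+03],
       [ 1.07327673e-02, -8.95534047e-01, -4.44863550e-01,
         6.54297926e+02],
       [ 0.00000000e+00,  0.00000000e+00,  0.00000000e+00,
         1.00000000e+00]])}
top {'fov_y': 55.62566475366873, 'cx': 255.6809424121715, 'cy': 191.1513190213959, 'k1': -0.01394479960496934, 'world_from_camera': array([[-1.49165768e-03, -9.98165625e-01,  6.05240380e-02,
         5.01251824e+02],
       [-9.99864769e-01,  2.47995131e-03,  1.62571140e-02,
         1.95462757e+01],
       [-1.63773890e-02, -6.04916033e-02, -9.98034342e-01,
         1.00575128e+03],
       [ 0.00000000e+00,  0.00000000e+00,  0.00000000e+00,
         1.00000000e+00]])}
0.1 [ 192.83698876 -594.14184191  221.849609  ] [-6.21222477e-04  9.87713848e-01  1.56272050e-01 -1.23715553e-04] 86.75724610853756 [0.09648121 0.94386537 0.81825709]
```

View pics/side0.png

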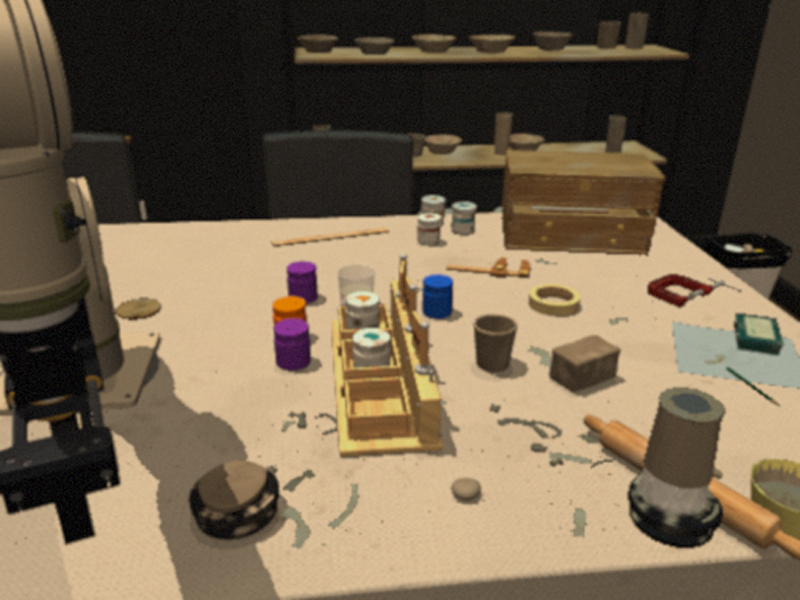

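View pics/top0.png

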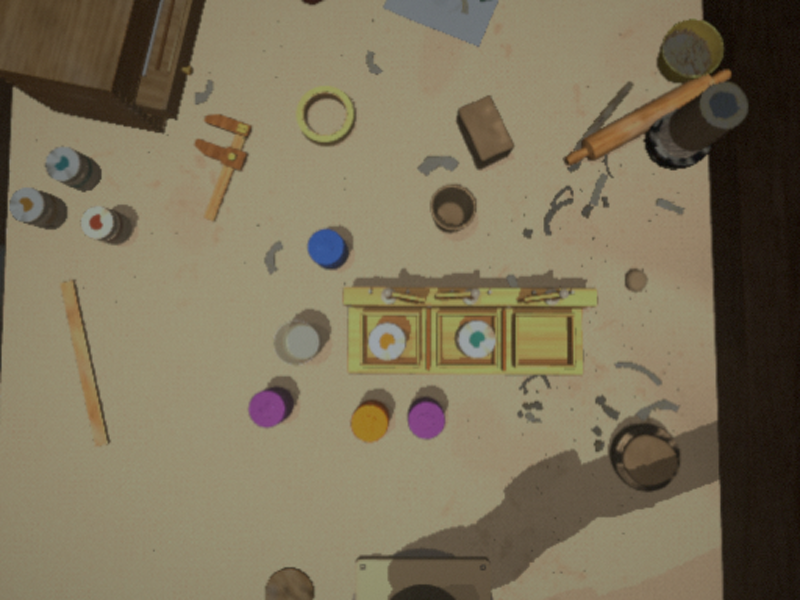

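Side view: the rack's rail runs away from the camera at (430,430)–(395,270). Top view: the bins are at about (392,338) with a jar, (468,338) with a jar, and (542,338) empty. The tags are on the rail at y≈295. I'll enlarge the rail next.

```bash
python3 - <<'E'
from bench import ctrl
import cv2,numpy as np
t=ctrl.camera("top")[:,:,::-1].astype(np.float32)
for i in range(3): t+=ctrl.camera("top")[:,:,::-1]
t=(t/4).astype(np.uint8)
s=ctrl.camera("side")[:,:,::-1]
a=cv2.resize(t[175:245,212:392],(792,308),interpolation=cv2.INTER_CUBIC)  # 4.4x
b=cv2.resize(s[155:295,205:290],(170*2,560),interpolation=cv2.INTER_CUBIC)   #4x
cv2.imwrite("pics/a.png",a);cv2.imwrite("pics/b.png",b)
E
```

```text
(no output)
```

View pics/a.png

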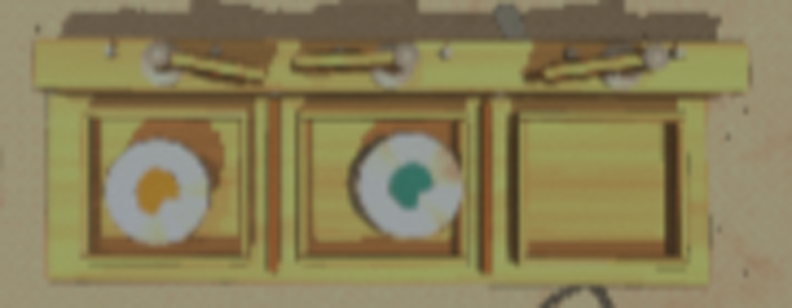

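View pics/b.png

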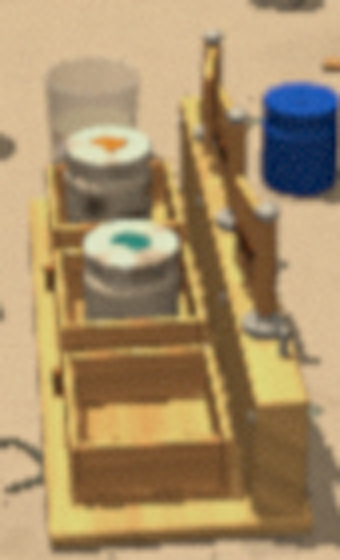

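Reading the enlarged crops (top-crop pixels, left = +y):
- **Left bin, jar:** pin (155,52), leaf runs right, so it is correct.
- **Middle bin, jar:** pin ≈(402,62), leaf runs left to (293,63), so it is wrong.
- **Right bin, empty:** pin (655,55), leaf runs left to (530,75), so it is correct.

I'll triangulate the pin tops and check them against the 174 mm height and 130 mm spacing.

```bash
cat > h.py <<'E'
from bench import ctrl
import numpy as np
from scipy.optimize import brentq, least_squares
def proj(n,P):
    c=ctrl.get_calibration(n);T=np.linalg.inv(c["world_from_camera"])
    q=np.atleast_2d(P)@T[:3,:3].T+T[:3,3];s=q[:,:2]/q[:,2:]
    s=s*(1+c["k1"]*(s**2).sum(1,keepdims=True));f=192/np.tan(np.radians(c["fov_y"]/2))
    return s*f+[c["cx"],c["cy"]]
def tri(obs,x0=(550,0,100)):
    r=least_squares(lambda P:np.concatenate([proj(n,P)[0]-u for n,u in obs]),x0);return r.x,np.abs(r.fun).max()
def onz(n,u,z):
    return least_squares(lambda p:proj(n,[p[0],p[1],z])[0]-u,(550,0)).x
T=lambda x,y:np.array([212+x/4.4,175+y/4.4]);S=lambda x,y:np.array([205+x/4,155+y/4])
E
python3 - <<'E'
from h import *
for a,b in(((155,50),(210,38)),((403,60),(237,115)),((656,54),(266,210))):
    print(tri([("top",T(*a)),("side",S(*b))]), onz("top",T(*a),174))
for n,u in(("rail L front top",(34,88)),("rail R front top",(747,90)),("rail L back",(34,40)),("rail R back",(748,44))): print(n,onz("top",T(*u),92))
for n,u in(("L free",(263,76)),("M free",(293,63)),("R free",(530,76))): print(n,onz("top",T(*u),164))
for u in((157,190),(410,186)): print("jar",onz("top",T(*u),90))
E
```

```text
(array([561.18760732,  53.00387089, 165.92248845]), np.float64(1.107833261183771)) [562.73591768  52.46087951]
(array([558.05641639, -77.27171326, 167.469494  ]), np.float64(0.20680445849080797)) [557.18031859 -76.4666273 ]
(array([ 558.40894139, -208.62004735,  169.3820536 ]), np.float64(0.8182619988299109)) [ 559.96525918 -207.60845428]
rail L front top [547.17965498 124.99979997]
rail R front top [ 545.08651545 -281.28951646]
rail L back [574.73557543 125.12402115]
rail R back [ 571.33342239 -282.44615308]
L free [549.60467642  -3.99979056]
M free [556.41937365 -19.80914514]
R free [ 549.26207125 -144.1320042 ]
jar [488.84249658  54.65155951]
jar [490.91449629 -89.47244581]
```

Heights (166–169 vs 174 mm) and spacing (130, 131 mm) fit. Pin b (middle) is at about (559,-77.3), and its leaf is about 0.06 rad off the left stop. Only the middle tag is wrong. I'll shut the fingers, align the tool with the rack, and cross over at height.

Call:
servo_tool(commands=[[[0, 0, 0], [0, 0, 0.2]], [[0, 0, 0], [0, 0, 0.2]], [[0, 0, 0], [0, 0, 0.2]], [[0, -0.5, 0], [0, 0, 0]], [[0.3, -0.7, 0], [0, 0, 0]]], fingers=-1)

```text
t: 0.77
tool_pos: [202.0, -547.6, 221.9]
ee_rot: [0.0, 1.0, -0.003, -0.001]
ft_force: [0.8, -0.9, 0.2]
opening: 61.6
grip_force: 0.0
```

Call:
servo_tool(commands=[[[0.5, -0.7, 0], [0, 0, 0]], [[0.5, -0.7, 0], [0, 0, 0]], [[0.5, -0.7, 0], [0, 0, 0]], [[0.5, -0.7, 0], [0, 0, 0]], [[0.5, -0.7, 0], [0, 0, 0]]])

```text
t: 1.18
tool_pos: [305.7, -405.1, 222.7]
ee_rot: [0.0, 1.0, -0.0, 0.0]
ft_force: [0.9, -0.0, 0.1]
opening: 28.2
grip_force: 0.0
```

Call:
servo_tool(commands=[[[0.5, -0.7, 0], [0, 0, 0]], [[0.5, -0.7, 0], [0, 0, 0]], [[0.5, -0.7, 0], [0, 0, 0]], [[0.5, -0.7, 0], [0, 0, 0]], [[0.5, -0.7, 0], [0, 0, 0]]])

```text
t: 1.6
tool_pos: [405.8, -265.1, 222.8]
ee_rot: [0.0, 1.0, -0.0, 0.0]
ft_force: [0.7, -0.6, 0.6]
opening: 1.8
grip_force: 0.0
```

Call:
servo_tool(commands=[[[0.6, -0.8, 0], [0, 0, 0]], [[0.6, -0.8, 0], [0, 0, 0]], [[0.6, -0.8, 0], [0, 0, 0]], [[0.6, -0.8, 0], [0, 0, 0]], [[0.6, -0.8, 0], [0, 0, 0]]])

```text
t: 2.02
tool_pos: [526.0, -105.0, 222.9]
ee_rot: [0.0, 1.0, -0.0, 0.0]
ft_force: [1.0, -0.9, -0.6]
opening: 0.4
grip_force: 0.0
```

Call:
servo_tool(commands=[[[0.7, -0.8, 0], [0, 0, 0]], [[0.7, -0.9, 0], [0, 0, 0]], [[0, 0, 0], [0, 0, 0]], [[0, 0, 0.6], [0, 0, 0]], [[0, 0, 0], [0, 0, 0]]])

```text
t: 2.43
tool_pos: [576.8, -41.8, 195.0]
ee_rot: [-0.0, 1.0, 0.001, -0.002]
ft_force: [-0.6, -1.0, -1.3]
opening: 0.4
grip_force: 0.0
```

```bash
python3 - <<'E'
from h import *
import cv2
im=ctrl.camera("wrist")[:,:,::-1]
s=ctrl.sense();print(s["tool_pos"],s["opening"])
c=ctrl.get_calibration("wrist");print(c["world_from_camera"].round(2),c["fov_y"])
im=cv2.resize(im,(800,600),interpolation=cv2.INTER_CUBIC)
for P in((559,-77.3,174),(582,-37,120),(559,-20,164)):
    print(P,proj("wrist",P)[0]*800/512)
cv2.imwrite("pics/w1.png",im)
E
```

```text
[576.86890716 -42.48923084 196.66985666] 0.3153348819922736
[[-0.0000e+00 -9.7000e-01 -2.6000e-01  6.4831e+02]
 [-1.0000e+00  0.0000e+00 -0.0000e+00 -4.3280e+01]
 [ 0.0000e+00  2.6000e-01 -9.7000e-01  3.5880e+02]
 [ 0.0000e+00  0.0000e+00  0.0000e+00  1.0000e+00]] 64.70481573274121
(559, -77.3, 174) [481.6124454  390.89958557]
(582, -37, 120) [390.03671056 305.44365078]
(559, -20, 164) [350.07851324 381.30311733]
```

View pics/w1.png

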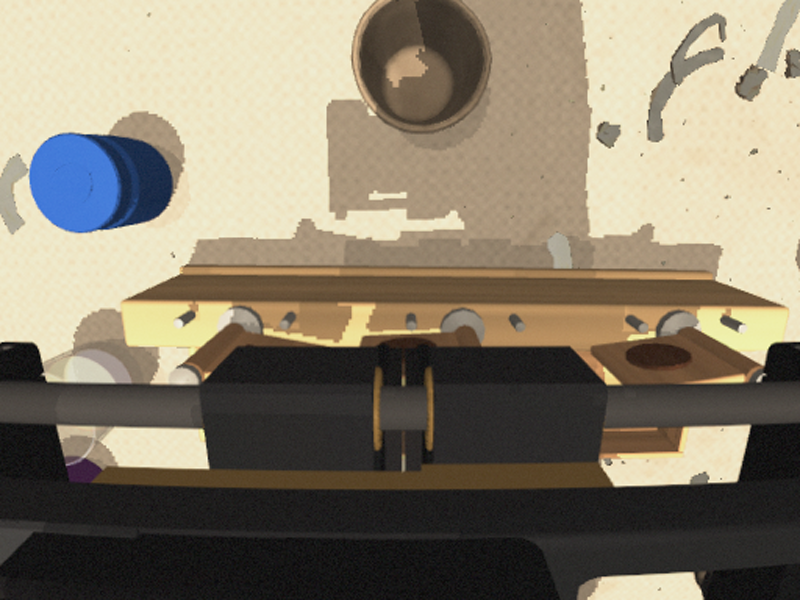

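The wrist view confirms it: the right leaf (660,355) shows its disc to the back. The middle leaf runs left from its pin (465,325) with the disc behind, so that is the one to turn. I'll go down behind the middle leaf.

Call:
servo_tool(commands=[[[0.15, -0.12, 0], [0, 0, 0]], [[0, 0, 0.5], [0, 0, 0]], [[0, 0, 0.6], [0, 0, 0]], [[0, 0, 0.6], [0, 0, 0]], [[0, 0, 0], [0, 0, 0]]])

```text
t: 2.9
tool_pos: [582.4, -38.0, 127.4]
ee_rot: [-0.0, 1.0, -0.001, -0.003]
ft_force: [-1.0, 0.3, -0.8]
opening: 0.1
grip_force: 0.0
```

```bash
python3 - <<'E'
from h import *
s=ctrl.sense();print(s["tool_pos"],s["ft_force"])
pin=np.array([559,-77.3]);p=np.array([583,-37.3])
r=40
for th in np.radians(np.arange(0,181,10)):
    u=np.array([-np.sin(th),np.cos(th)]);n=np.array([-np.cos(th),-np.sin(th)])
    h=9.5*abs(np.cos(th))+15*abs(np.sin(th))+3
    q=pin+r*u-h*n; d=(q-p)/40; print(round(np.degrees(th)),q.round(0),"cmd",(d*[1,-1]).round(2)); p=q
E
```

```text
[582.3672178  -38.01599623 127.39140107] [-0.96318458  0.25129839 -0.83307806]
0 [572. -37.] cmd [-0.29 -0.  ]
10 [567. -35.] cmd [-0.12 -0.05]
20 [561. -34.] cmd [-0.14 -0.04]
30 [555. -33.] cmd [-0.15 -0.01]
40 [549. -34.] cmd [-0.17  0.01]
50 [542. -36.] cmd [-0.17  0.05]
60 [535. -39.] cmd [-0.17  0.09]
70 [528. -45.] cmd [-0.16  0.13]
80 [523. -51.] cmd [-0.13  0.17]
90 [519. -59.] cmd [-0.1  0.2]
100 [516. -65.] cmd [-0.07  0.15]
110 [514. -72.] cmd [-0.04  0.17]
120 [514. -79.] cmd [-0.01  0.19]
130 [515. -87.] cmd [0.03 0.2 ]
140 [518. -95.] cmd [0.07 0.2 ]
150 [ 523. -103.] cmd [0.12 0.19]
160 [ 529. -109.] cmd [0.16 0.16]
170 [ 537. -114.] cmd [0.2  0.13]
180 [ 546. -117.] cmd [0.23 0.08]
```

Call:
servo_tool(commands=[[[-0.27, 0, 0], [0, 0, 0]], [[-0.12, -0.05, 0], [0, 0, 0]], [[-0.14, -0.04, 0], [0, 0, 0]], [[-0.15, -0.01, 0], [0, 0, 0]], [[-0.17, 0.01, 0], [0, 0, 0]]])

```text
t: 3.32
tool_pos: [550.4, -33.6, 131.7]
ee_rot: [0.0, 1.0, -0.0, 0.001]
ft_force: [0.3, -0.2, 0.5]
opening: 0.6
grip_force: 0.3
```

Call:
servo_tool(commands=[[[-0.17, 0.05, 0], [0, 0, 0]], [[-0.17, 0.09, 0], [0, 0, 0]], [[-0.16, 0.13, 0], [0, 0, 0]], [[-0.13, 0.17, 0], [0, 0, 0]], [[-0.1, 0.2, 0], [0, 0, 0]]])

```text
t: 3.73
tool_pos: [520.2, -60.3, 130.6]
ee_rot: [0.0, 1.0, -0.0, -0.0]
ft_force: [-0.4, 0.7, 0.0]
opening: 0.5
grip_force: 0.3
```

Call:
servo_tool(commands=[[[-0.07, 0.15, 0], [0, 0, 0]], [[-0.04, 0.17, 0], [0, 0, 0]], [[-0.01, 0.19, 0], [0, 0, 0]], [[0.03, 0.2, 0], [0, 0, 0]], [[0.07, 0.2, 0], [0, 0, 0]]])

```text
t: 4.15
tool_pos: [520.2, -96.9, 130.5]
ee_rot: [0.0, 1.0, -0.0, -0.0]
ft_force: [0.1, 0.9, -0.1]
opening: 0.5
grip_force: 0.3
```

Call:
servo_tool(commands=[[[0.12, 0.19, 0], [0, 0, 0]], [[0.16, 0.16, 0], [0, 0, 0]], [[0.2, 0.13, 0], [0, 0, 0]], [[0, 0, 0], [0, 0, 0]], [[0, 0, 0], [0, 0, 0]]])

```text
t: 4.57
tool_pos: [539.9, -115.1, 130.3]
ee_rot: [-0.0, 1.0, -0.0, -0.0]
ft_force: [-0.2, 0.0, -0.7]
opening: 0.9
grip_force: 0.0
```

Call:
servo_tool(commands=[[[0.06, 0, 0], [0, 0, 0]], [[0.06, 0, 0], [0, 0, 0]], [[0, 0, 0], [0, 0, 0]]])

```text
t: 4.82
tool_pos: [543.2, -114.8, 130.3]
ee_rot: [0.0, 1.0, 0.0, -0.001]
ft_force: [-5.4, -0.7, 2.7]
opening: 0.6
grip_force: 2.8
```

Call:
servo_tool(commands=[[[0.04, 0, 0], [0, 0, 0]], [[0, 0, 0], [0, 0, 0]], [[0, 0, 0], [0, 0, 0]]])

```text
t: 5.07
tool_pos: [543.4, -114.9, 130.2]
ee_rot: [0.0, 1.0, -0.0, -0.003]
ft_force: [-12.0, -0.0, 6.5]
opening: 0.2
grip_force: 6.1
```

The force rose to 12 N with no further travel, so the tag is home. Backing off, lifting and looking again.

Call:
servo_tool(commands=[[[-0.4, 0, 0], [0, 0, 0]], [[-0.4, 0, 0], [0, 0, 0]], [[0, 0, -0.8], [0, 0, 0]], [[0, 0, -0.9], [0, 0, 0]], [[0, 0, -0.9], [0, 0, 0]]])

```text
t: 5.48
tool_pos: [513.0, -114.6, 235.7]
ee_rot: [-0.0, 1.0, 0.0, -0.001]
ft_force: [1.8, 0.0, 0.1]
opening: 0.6
grip_force: 0.0
```

Call:
servo_tool(commands=[[[-0.9, 0, -0.5], [0, 0, 0]], [[-0.9, 0.3, 0], [0, 0, 0]], [[-0.7, 0.5, 0], [0, 0, 0]], [[-0.3, 0.9, 0], [0, 0, 0]], [[0, 0.9, 0], [0, 0, 0]]])

```text
t: 5.9
tool_pos: [399.7, -219.9, 255.8]
ee_rot: [0.001, 1.0, 0.0, 0.001]
ft_force: [2.7, -1.1, 0.6]
opening: 0.1
grip_force: 0.0
```

Call:
servo_tool(commands=[[[0, 0.9, 0], [0, 0, 0]], [[0, 0.9, 0], [0, 0, 0]], [[0, 0.9, 0], [0, 0, 0]], [[0, 0, 0], [0, 0, 0]], [[0, 0, 0], [0, 0, 0]]])

```text
t: 6.32
tool_pos: [401.2, -328.6, 254.1]
ee_rot: [-0.0, 1.0, -0.002, -0.0]
ft_force: [1.8, 0.4, 0.4]
opening: 0.4
grip_force: 0.0
```

```bash
python3 - <<'E'
from h import *
import cv2
t=sum(ctrl.camera("top")[:,:,::-1].astype(np.float32) for i in range(4))/4
cv2.imwrite("pics/a2.png",cv2.resize(t[175:245,212:392].astype(np.uint8),(792,308),interpolation=cv2.INTER_CUBIC))
s=ctrl.sense();print(s["t"],s["tool_pos"],s["ft_force"])
E
```

```text
6.5167 [ 402.188767   -325.87037438  254.79204414] [-0.09879306  0.33273172  0.366951  ]
```

View pics/a2.png

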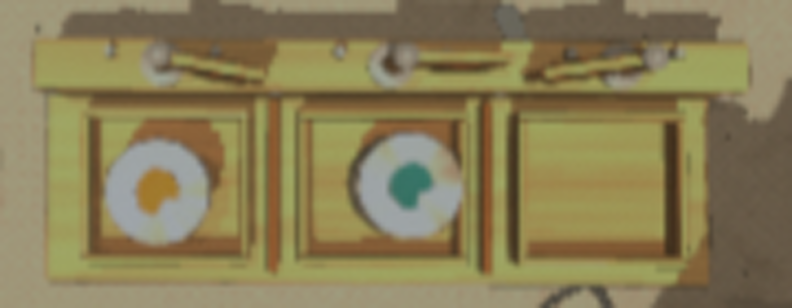

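The middle leaf now runs right, from (405,60) to (510,65), flat against its stop. The jars and the other two tags, both already on their correct sides, have not moved, so I'm handing in.

```bash
python3 -c "
from bench import ctrl
print(ctrl.job_done())"
```

```text
the job is handed in; nothing more can be done
None
```

I pushed the middle tag, the only wrong one, over to the right and home against its stop (12 N with no further travel), and handed the job in at about 6.5 s; the other two were already on the correct side, so I left them where they stood, each about 0.17 rad short of its stop.

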